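# Dispense one bush from the indexing wheel

## Robot

A 6-joint arm with a two-finger parallel gripper is mounted at the origin on a cart in front of the work surface, level with it; the furniture and walls round the work are solid. World frame = base frame: x ahead of the robot, y to its left, z up, the work surface at z = 0. Lengths are in m, angles in rad, forces in N, time in s.
With the tool pointing down it reaches from about 0.25 to 0.775 m from the base axis. Payload 4 kg.
Tool frame: the origin (TCP) lies midway between the tips of the shut fingers; the grasp point (between the pads) lies 19 mm behind it; y points along the fingers, x is the direction in which the jaws open and shut, and the axes are right-handed (so a half turn about y gives the same grasp; the last joint's range is limited). The gripper opens to 94 mm and grips with 3 to 60 N. Pads are 16 mm wide; open, the fingers measure 119 mm over their backs; the gripper's body (75 mm by 177 mm) begins 78 mm behind the grasp point.
Start: joints at [1.174, 0.087, 1.371, -0, 1.684, -0.103], TCP at [0.159, 0.526, 0.206] pointing down, gripper open.
Joint ranges: [-3.1, 3.1], [-0.76, 2.03], [0.27, 2.55], [-1.08, 4.22], [0.17, 2.65], [-2.57, 2.57]. Speed limits (rad/s): [2.79, 2.79, 3.14, 3.14, 3.14, 3.14].

## Interface

Orientations are given as a unit quaternion [w, x, y, z].
In Python, from plant import * gives the robot as it stands.
- The arm moves only by the tool apply_moves, never from a script. Its argument "rows" is a list of rows, each an object of numbers: "x", "y", "z": the shift along the tool's x, y, z in mm; "yaw": the turn about the tool's y in degrees. A call has 1 to 20 rows; each row is the pose to reach, as a shift and turn from the pose commanded when the call began, along the tool's axes at that moment; what a row does not reach only later rows make up. A row lasts 1/12 s, in which the tool goes at most 41.7 mm and 7.16 degrees, less where a joint would pass 70% of its speed; a pose out of reach is approached as far as the arm can. A call with a gripper value outside its range is refused whole. "claw" is the finger opening in mm, from 0 to 94, set as the call begins (left out, the last holds). The fingers move at their own pace and stop on an object; the grip force is fixed at half the most. Time passes only in rows, so rows that repeat a pose let the fingers close. It gives the time, the measured TCP pose, the force and the opening at its end, in the units of the state.
- observe(): the state, without advancing time (a new reading comes with each control period).
- grab_frame(name): name is "scene" or "top" or "wrist"; returns (picture, depth): 384x512x3 uint8, red, green, blue; 384x512 float32, m along the optical axis (not along the pixel's ray), 0 where there is no reading.
- camera_params(name): a dict with "fx", "fy", "cx", "cy" (pixels), "dist_coeffs" ([k1, k2, p1, p2, k3] as OpenCV has them; the pictures are not rectified), "camera_from_world" (4x4, takes a point from world to camera coordinates). Camera axes: x right, y up, looking along -z (the intrinsics and any distortion apply to the point x, -y, -z); pixel columns grow to the right and rows downward; lengths in m; the calibration is good to about 2 mm. A picture is of the moment at which its call begins: read the wrist's pose just before it. camera_params takes no time and is no camera call; for the wrist camera it gives the pose at the moment of the call.
- close_job(): hands the job in, once; it reports no verdict.
The state is a dict: "time": time; "joints": joint angles; "joint_velocities": joint speeds; "tau": joint torques, N m; "ee_pos": TCP position; "ee_rot": TCP orientation; "ft_force": force on the tool from outside, world axes, zero at the start; "wrist_torque": the same for the moment, N m; "opening": opening from 0.0 (shut) to 1.0 (fully open).
Only numpy, scipy, OpenCV 4.12 (cv2) and the standard library are available. Lean on these libraries where they do the work, as an engineer would, in place of code of your own. Each camera call takes 0.05 s, during which the arm holds its last target. There are 200 camera calls.

## Task

Get one bronze bush out of the bench dispenser: with the fingertips push the empty blue tray along the bench into the dispenser's mouth until it is fully home against its stop, then rub a fingertip along the knurled black rim to turn the wheel clockwise (seen from above) until it clicks into the very next position and one bush drops into the tray. Stop there, with the wheel resting in that click: turn it neither back a click nor on towards a second one. Do not lift or carry anything, do not touch the bushes or the white inside of the wheel, and leave the other things on the bench where they are.

Things in the scene. Friction and masses are not known exactly. Their poses are not given: they have to be found in the camera images.
- dispenser: Fixed bench dispenser. Origin on the bench under the wheel's axis; x points from the mouth, where the tray goes in, to the back; y left seen from the mouth; z up. Steel bed plate 150 mm wide, x = -72 to +90 mm, its top 52 mm above the bench, 8 mm thick; below it the tray's channel. Steel plunger block behind the wheel at x = 72 to 88 mm, 24 mm high; nothing stands higher than the wheel.
- mouth (a point): Middle of the channel's mouth on the bench, at x = -62 mm of the dispenser. The channel runs along x, 86 to 88 mm wide between two grey cheeks, 44 mm high, to a stop wall at x = 0. Two low grey wings, 25 mm high, widen the way in from 86 mm here to 130 mm at x = -112 mm and guide the tray.
- wheel_mid (a point): Centre of the wheel, on its vertical axis, at half its height, 67 mm above the bench. Ring of 68 mm outer radius with a black knurled rim 6 mm thick, 53 to 81 mm above the bench; eight vanes to a white hub leave eight pockets of 45 degrees, open above and below, whose parts slide on the bed. Blue clockwise arrow on the hub. The rim can be touched anywhere but at the plunger block.
- wheel (a joint): Turn of the wheel in rad, 0 at the start, growing clockwise seen from above (the rim nearest the mouth then moves to the dispenser's +y side). Sprung clicks every 0.785 rad (45 degrees); the spring resists up to half-way (0.393 rad), springs back if let go before, and draws the wheel on into the next click beyond. Needs 3 to 5 N along the rim; no end stops.
- hub: The white hub (58 mm diameter) and its eight vanes inside the wheel, turning with it, up to 81 mm above the bench; not to be touched. Origin on the wheel's axis, 53 mm above the bench.
- opening (a point): Centre of the rectangular drop opening in the bed plate, at the plate's top face, 46 mm from the wheel's axis towards the mouth; 39 mm along x, 48 mm along y. The pocket over it is empty at the start.
- tray: Loose blue plastic parts tray, 122 mm long, 82 mm wide, 27 mm high, empty, with a small lip with rounded corners round its rim; walls 3 mm thick, inner floor 9 mm above the bench, about 0.2 kg. Origin at the centre of its underside, x axis along its length, towards the dispenser. Starts on the bench before the mouth, its length roughly along the dispenser's x, 12 to 16 cm short of home.
- tray_home (a point): Where the tray's origin lies when it is fully home with its far end touching the stop, at x = -61 mm of the dispenser. The tray then sticks out of the bed plate by 50 mm.
- bush_1: plain bronze-coloured ring bush, 28 mm diameter, 26 mm high, 70 g; origin at the centre of its lower face. Starts upright in the pocket next to the opening, on the dispenser's -y side: the one that one clockwise click takes over the opening
- bush_2: plain bronze-coloured ring bush, 28 mm diameter, 26 mm high, 70 g; origin at the centre of its lower face. Starts upright in the pocket one further back (on the -y side of the axis)
- bush_3: plain bronze-coloured ring bush, 28 mm diameter, 26 mm high, 70 g; origin at the centre of its lower face. Starts upright in the pocket two further back
- bush_4: plain bronze-coloured ring bush, 28 mm diameter, 26 mm high, 70 g; origin at the centre of its lower face. Starts upright in the pocket three further back (behind the axis)
- flanged_bush_mid (a point): Bystander: loose flanged brass bush, 41 mm diameter, 35 mm high, beside the dispenser; point at its centre.
- screwdriver: Bystander: flat screwdriver with red handle, 226 mm long, 30 mm thick, lying beside the dispenser; origin under its middle.
- green_marker: Bystander: green marker pen, 136 mm long, 19 mm thick, lying left of the tray; origin under its middle.
- bright_roller_mid (a point): Bystander: bright steel roller, 33 mm diameter, 38 mm high, standing right of the tray; point at its centre.
- pliers: Bystander: red-handled pliers, 173 x 57 x 12 mm, lying on the right of the bench; origin under the middle.
- card_box: Bystander: small brown card box, 63 x 89 x 61 mm, standing on the left of the bench; origin under its centre.
Mind the look-alikes: they are no part of the job. There is more than one size of the tray; the job needs the middle-sized.

How it is judged:
By the outcome, as a careful person would: the job done as asked, in the order asked, and still so for the second after the job is handed in, with the robot touching nothing.
It also fails if it takes over 51 s, if anything falls off the work surface, if the arm or the gripper's body presses on something with over 40 N, if the wrist force passes 120 N, or if a joint passes its speed limit or range.

## Working session

There is one attempt and no reset: what is moved stays moved. The work goes in short steps, Python scripts to look and compute and a tool call to move; the robot and the scene stay as the last step left them, time stands still between calls to the robot, and variables do not carry over. Pictures are saved under pics/ and viewed, about 8 in all and at most 12, crops included, and the job is handed in when it is done.

Besides the shell and the picture viewer there is one more tool, called after "Call:" by a JSON object that holds its "name" and its "arguments". apply_moves: Moves the arm, as the interface text tells. Its arguments: {"type":"object","properties":{"rows":{"type":"array"},"claw":{"type":"number"}},"required":["rows"]}

```bash
mkdir -p pics; ls; python3 - <<'E'
from plant import *
import cv2,numpy as np
s=observe();print(s)
for n in("scene","top"):
    p,d=grab_frame(n);cv2.imwrite(f"pics/{n}0.png",p[...,::-1]);np.savez(f"{n}0.npz",p=p,d=d)
    print(camera_params(n))
E
```

```text
pics
{'time': 0.0, 'joints': array([ 1.17388777e+00,  8.79413292e-02,  1.37222962e+00,  1.40179184e-05,
        1.68357843e+00, -1.03094194e-01]), 'joint_velocities': array([-1.67873393e-03,  2.30162570e-04, -8.77285707e-04, -1.83407840e-03,
        6.35003635e-04,  5.21690863e-05]), 'tau': array([-1.94049506e-03, -3.40190756e+01, -3.02419639e+01,  7.13821664e-02,
        3.33905825e-02, -1.80749739e-04]), 'ee_pos': array([0.15907128, 0.52593455, 0.20432414]), 'ee_rot': array([-0.56741849,  0.56818806,  0.42076647, -0.42208313]), 'ft_force': array([-0.78917502,  0.4617739 , -0.29571661]), 'wrist_torque': array([-0.02053349, -0.00662353,  0.01517249]), 'opening': 1.0016935772833044}
{'fx': 484.4861765215214, 'fy': 484.4861765215214, 'cx': 252.75153940191782, 'cy': 190.3792539864838, 'dist_coeffs': array([-0.03001316,  0.        ,  0.        ,  0.        ,  0.        ]), 'camera_from_world': array([[ 0.79011945, -0.61266808,  0.01868385, -0.51897371],
       [ 0.31268229,  0.42908933,  0.84741497, -0.20921375],
       [-0.52720115, -0.66371694,  0.53060228, -1.16216388],
       [ 0.        ,  0.        ,  0.        ,  1.        ]])}
{'fx': 366.7332169578602, 'fy': 366.7332169578602, 'cx': 252.2146207194785, 'cy': 190.6902535072132, 'dist_coeffs': array([-0.09488522,  0.        ,  0.        ,  0.        ,  0.        ]), 'camera_from_world': array([[-0.02143494, -0.99949193, -0.02358857, -0.04460551],
       [ 0.98102952, -0.02557418,  0.19216412, -0.62549157],
       [-0.19266974, -0.01902206,  0.98107927, -1.04958548],
       [ 0.        ,  0.        ,  0.        ,  1.        ]])}
```

View pics/top0.png

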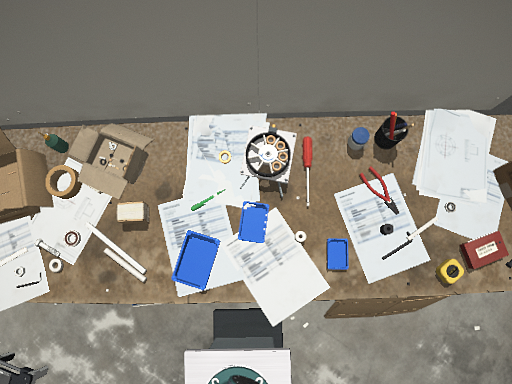

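View pics/scene0.png

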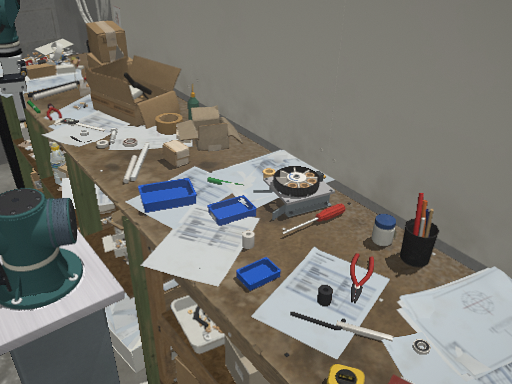

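```bash
cat > h.py <<'E'
from plant import *
import cv2,numpy as np
def uvw(name,pts,z,T=None,c=None):
    """pixels -> world points at height z"""
    c=c or camera_params(name);K=np.array([[c['fx'],0,c['cx']],[0,c['fy'],c['cy']],[0,0,1]])
    n=cv2.undistortPoints(np.array(pts,float).reshape(-1,1,2),K,c['dist_coeffs'])[:,0]
    M=c['camera_from_world'];R=M[:3,:3];o=-R.T@M[:3,3]
    r=np.c_[n[:,0],-n[:,1],-np.ones(len(n))]@R
    return o+r*((z-o[2])/r[:,2])[:,None]
def wuv(name,P,c=None):
    c=c or camera_params(name);K=np.array([[c['fx'],0,c['cx']],[0,c['fy'],c['cy']],[0,0,1]])
    M=c['camera_from_world'];q=np.atleast_2d(P)@M[:3,:3].T+M[:3,3]
    return cv2.projectPoints(q*[1,-1,-1],np.zeros(3),np.zeros(3),K,c['dist_coeffs'])[0][:,0]
def depth_world(name,d,c=None):
    c=c or camera_params(name);v,u=np.mgrid[:384,:512];K=np.array([[c['fx'],0,c['cx']],[0,c['fy'],c['cy']],[0,0,1]])
    n=cv2.undistortPoints(np.c_[u.ravel(),v.ravel()].astype(float).reshape(-1,1,2),K,c['dist_coeffs'])[:,0]
    M=c['camera_from_world'];q=np.c_[n[:,0],-n[:,1],-np.ones(len(n))]*d.reshape(-1,1)
    return ((q-M[:3,3])@M[:3,:3]).reshape(384,512,3)
E
python3 - <<'E'
from h import *
a=np.load('top0.npz');p,d=a['p'],a['d']
W=depth_world('top',d)
cv2.imwrite('pics/top0c.png',cv2.resize(p[115:275,180:320,::-1],None,fx=5,fy=5,interpolation=cv2.INTER_CUBIC)[:,:][:,:].copy()[:800:, :700][::1][:750])
for n,(u,v) in dict(big=(197,260),mid=(253,222),small=(338,254),hub=(268,154),flng=(225,157),sd=(307,155),marker=(208,201),roller=(300,237)).items(): print(n,W[v,u].round(3))
hsv=cv2.cvtColor(p,cv2.COLOR_RGB2HSV);m=cv2.inRange(hsv,(105,120,60),(125,255,255))
n,l,st,c=cv2.connectedComponentsWithStats(m)
for i in range(1,n):
    if st[i,4]>200:
        q=W[(l==i)&(d>0)]; q=q[q[:,2]>.018]; r=cv2.minAreaRect((q[:,:2]*1000).astype(np.float32)); print(c[i],st[i,4],r,cv2.boxPoints(r).round(0).tolist(),np.percentile(q[:,2],[50,95]))
# wheel top: points 70-90mm high near hub
q=W[110:200,235:305].reshape(-1,3);k=(q[:,2]>.073)&(q[:,2]<.09);print(k.sum(),cv2.minEnclosingCircle((q[k,:2]*1000).astype(np.float32)))
# bed plate
k=(q[:,2]>.048)&(q[:,2]<.057);r=cv2.minAreaRect((q[k,:2]*1000).astype(np.float32));print(k.sum(),r,cv2.boxPoints(r).tolist())
E
```

```text
big [0.421 0.116 0.009]
mid [ 0.535 -0.059  0.009]
small [ 0.429 -0.318  0.009]
hub [ 0.731 -0.11   0.083]
flng [0.746 0.027 0.016]
sd [ 0.741 -0.235  0.031]
marker [0.604 0.082 0.013]
roller [ 0.485 -0.204  0.001]
[252.96558916 222.42440042] 959 ((534.7996826171875, -59.24151611328125), (79.86431121826172, 122.58821105957031), 80.08524322509766) [[468.0, -88.0], [588.0, -109.0], [602.0, -30.0], [481.0, -9.0]] [0.0268899  0.03022959]
[195.59658778 259.5872317 ] 1817 ((423.3758850097656, 116.64219665527344), (106.80289459228516, 157.54991149902344), 71.86274719238281) [[332.0, 90.0], [482.0, 41.0], [515.0, 143.0], [365.0, 192.0]] [0.0347824  0.03843993]
[337.06487342 253.60126582] 632 ((430.9979553222656, -313.28369140625), (63.35060119628906, 87.7064208984375), 88.23983764648438) [[386.0, -344.0], [474.0, -346.0], [476.0, -283.0], [388.0, -280.0]] [0.02089784 0.02421472]
947 ((745.7237548828125, -111.39017486572266), 79.19776916503906)
1169 ((769.9290771484375, -106.06611633300781), (239.3967742919922, 190.70692443847656), 0.480912983417511) [[649.4345703125, -11.72068977355957], [651.0352783203125, -202.42091369628906], [890.423583984375, -200.4115447998047], [888.8228759765625, -9.711318969726562]]
```

View pics/top0c.png

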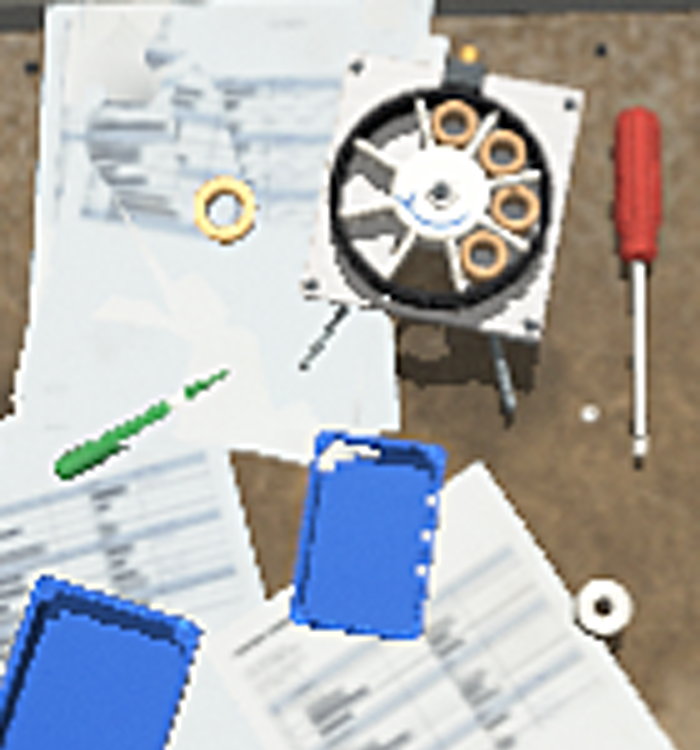

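```bash
python3 - <<'E'
from h import *
f=lambda L,z:uvw('top',(np.array(L)+.0)/5+np.array([180,115])-.4,z)
C=f([(303,292),(540,340),(583,92),(345,52)],.052)[:,:2];print(C.round(4))
print([np.linalg.norm(C[i]-C[i-1]).round(4) for i in range(4)])
ax=((C[2]-C[1])+(C[3]-C[0]));th=np.arctan2(ax[1],ax[0]);e=np.array([np.cos(th),np.sin(th)]);o=C.mean(0)-.009*e
print('th',np.degrees(th),'origin',o)
print('hub',f([(441,195)],.081), 'hub screw')
print('bolts',f([(357,67),(570,104),(532,326),(311,285)],.052)[:,:2].mean(0)-.009*e)
# rim ellipse: black rim outer circle at z .081 : left,right,top,bottom
R=f([(331,193),(552,205),(445,84),(437,310)],.081);print(R)
T=f([(318,433),(445,446),(425,638),(293,622)],.027);print('tray',T.round(4),T.mean(0))
print('wings',f([(303,367),(510,415)],.025))
a=np.load('top0.npz');W=depth_world('top',a['d']);
k=(W[...,2]>.075)&(W[...,2]<.088);k[:, :240]=0;k[:,300:]=0;k[:120]=0;k[190:]=0
print('wheel depth pts',cv2.minEnclosingCircle((W[k][:,:2]*1000).astype(np.float32)),np.median(W[k],0))
E
```

```text
[[ 0.6823 -0.0235]
 [ 0.6482 -0.168 ]
 [ 0.8073 -0.2017]
 [ 0.8383 -0.0524]]
[np.float64(0.1586), np.float64(0.1485), np.float64(0.1626), np.float64(0.1525)]
th -11.244520251773483 origin [ 0.73522045 -0.10963104]
hub [[ 0.73336131 -0.10948962  0.081     ]] hub screw
bolts [ 0.73400552 -0.10945815]
[[ 0.73651424 -0.04286881  0.081     ]
 [ 0.72524699 -0.17637139  0.081     ]
 [ 0.80429671 -0.11412009  0.081     ]
 [ 0.66190756 -0.10494323  0.081     ]]
tray [[ 0.5983 -0.0301  0.027 ]
 [ 0.5881 -0.1086  0.027 ]
 [ 0.4704 -0.093   0.027 ]
 [ 0.4819 -0.0129  0.027 ]] [ 0.53465751 -0.06114406  0.027     ]
wings [[ 0.64071997 -0.02132268  0.025     ]
 [ 0.6068975  -0.14961543  0.025     ]]
wheel depth pts ((744.2017211914062, -114.48661804199219), 78.24214935302734) [ 0.73740875 -0.11854211  0.08025183]
```

```bash
cat >> h.py <<'E'
from scipy.spatial.transform import Rotation as Ro
TH=np.radians(-12.);O=np.array([.7335,-.1095])
E1=np.array([np.cos(TH),np.sin(TH)]);E2=np.array([-E1[1],E1[0]])
def dw(x,y,z): return np.r_[O+x*E1+y*E2,z]
def rot(s): q=s['ee_rot'];return Ro.from_quat(np.r_[q[1:],q[0]])
def state():
    s=observe();R=rot(s).as_matrix();p=s['ee_pos'];d=p[:2]-O
    print('t',s['time'],'p',p.round(4),'disp',np.round([d@E1,d@E2],4),'F',s['ft_force'].round(2),'op',round(s['opening'],3))
    print('tool axes x,y,z in world:',R.T.round(3).tolist(),'jaw angle rel disp y [deg]',round((np.degrees(np.arctan2(R[1,0],R[0,0])-TH)-90+90)%180-90,2))
    return s,R
def need(x,y,z,R,p): print('shift tool mm',((R.T@(dw(x,y,z)-p))*1000).round(1))
E
python3 - <<'E'
from h import *
s,R=state()
need(-.305,.006,.10,R,s['ee_pos'])
E
```

```text
t 0.1 p [0.1591 0.526  0.2044] disp [-0.694   0.5022] F [-0.88 -0.36 -0.02] op 1.002
tool axes x,y,z in world: [[0.29, 0.957, -0.002], [-0.001, -0.002, -1.0], [-0.957, 0.29, 0.0]] jaw angle rel disp y [deg] -4.83
shift tool mm [-461.4  105.3 -429.4]
```

Call:
{"name": "apply_moves", "arguments": {"rows": [{"x": -20,"z": -19},{"x": -50,"z": -47,"yaw": -1},{"x": -80,"z": -75,"yaw": -2},{"x": -110,"z": -102,"yaw": -3},{"x": -140,"z": -130,"yaw": -4},{"x": -170,"z": -158,"yaw": -4.9},{"x": -200,"z": -186,"yaw": -4.9},{"x": -230,"z": -214,"yaw": -4.9},{"x": -260,"z": -242,"yaw": -4.9},{"x": -290,"z": -270,"yaw": -4.9},{"x": -320,"z": -298,"yaw": -4.9},{"x": -350,"z": -326,"yaw": -4.9},{"x": -380,"y": 10,"z": -354,"yaw": -4.9},{"x": -410,"y": 30,"z": -382,"yaw": -4.9},{"x": -435,"y": 55,"z": -404,"yaw": -4.9},{"x": -452,"y": 75,"z": -420,"yaw": -4.9},{"x": -460,"y": 90,"z": -428,"yaw": -4.9},{"x": -461,"y": 95,"z": -429,"yaw": -4.9},{"x": -461,"y": 95,"z": -429,"yaw": -4.9}], "claw": 40}}

```text
validation failed for argument at $.ro...
```

```bash
python3 - <<'E'
from h import *
s,R=state()
need(-.300,.006,.012,R,s['ee_pos'])
c=camera_params('wrist');p,d=grab_frame('wrist');cv2.imwrite('pics/w1.png',p[...,::-1]);np.savez('w1.npz',p=p,d=d,M=c['camera_from_world']);print(c)
E
```

```text
t 0.1 p [0.1591 0.526  0.2044] disp [-0.694   0.5022] F [-0.88 -0.36 -0.02] op 1.002
tool axes x,y,z in world: [[0.29, 0.957, -0.002], [-0.001, -0.002, -1.0], [-0.957, 0.29, 0.0]] jaw angle rel disp y [deg] -4.83
shift tool mm [-460.8  193.3 -434.4]
{'fx': 295.00958541777914, 'fy': 295.00958541777914, 'cx': 252.51652133306163, 'cy': 194.88512127818706, 'dist_coeffs': array([0.01266595, 0.        , 0.        , 0.        , 0.        ]), 'camera_from_world': array([[ 0.2884161 ,  0.95750388, -0.00157509, -0.54958316],
       [-0.92443605,  0.27802618, -0.26099701,  0.02813363],
       [-0.24946773,  0.07673181,  0.96533832, -0.39098521],
       [ 0.        ,  0.        ,  0.        ,  1.        ]])}
```

View pics/w1.png

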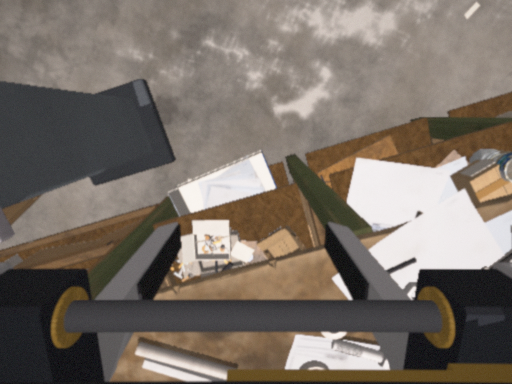

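Call:
{"name": "apply_moves", "arguments": {"rows": [{"x": -20,"y": 0,"z": -19,"yaw": 0},{"x": -50,"y": 0,"z": -47,"yaw": -1},{"x": -80,"y": 0,"z": -75,"yaw": -2},{"x": -110,"y": 0,"z": -102,"yaw": -3},{"x": -140,"y": 0,"z": -130,"yaw": -4},{"x": -170,"y": 0,"z": -158,"yaw": -4.9},{"x": -200,"y": 0,"z": -186,"yaw": -4.9},{"x": -230,"y": 0,"z": -214,"yaw": -4.9},{"x": -260,"y": 0,"z": -242,"yaw": -4.9},{"x": -290,"y": 0,"z": -270,"yaw": -4.9},{"x": -320,"y": 0,"z": -298,"yaw": -4.9},{"x": -350,"y": 0,"z": -326,"yaw": -4.9},{"x": -380,"y": 10,"z": -354,"yaw": -4.9},{"x": -410,"y": 30,"z": -382,"yaw": -4.9},{"x": -435,"y": 55,"z": -404,"yaw": -4.9},{"x": -452,"y": 75,"z": -420,"yaw": -4.9},{"x": -460,"y": 90,"z": -428,"yaw": -4.9},{"x": -461,"y": 95,"z": -429,"yaw": -4.9},{"x": -461,"y": 95,"z": -429,"yaw": -4.9}], "claw": 40}}

```text
time: 1.73
ee_pos: [0.4351, -0.039, 0.1086]
ee_rot: [0.551, -0.548, -0.444, 0.446]
ft_force: [0.0, 0.1, 0.3]
opening: 0.426
```

```bash
python3 - <<'E'
from h import *
s,R=state()
need(-.300,.006,.012,R,s['ee_pos'])
p,d=grab_frame('top');cv2.imwrite('pics/top1.png',cv2.resize(p[110:290,170:330,::-1],None,fx=3.3,fy=3.3,interpolation=cv2.INTER_CUBIC))
E
```

```text
t 1.7333 p [ 0.4351 -0.039   0.1086] disp [-0.3066  0.0069] F [0.01 0.08 0.27] op 0.426
tool axes x,y,z in world: [[0.208, 0.978, 0.001], [-0.004, 0.001, -1.0], [-0.978, 0.208, 0.005]] jaw angle rel disp y [deg] -0.02
shift tool mm [-0.9 96.5 -7. ]
```

View pics/top1.png

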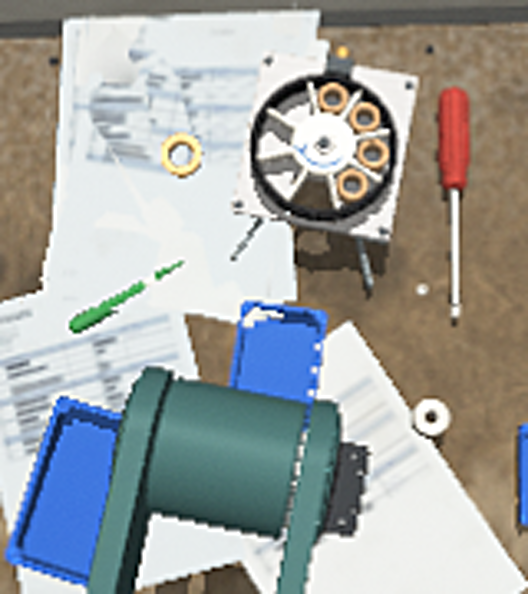

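Call:
{"name": "apply_moves", "arguments": {"rows": [{"x": 0,"y": 20,"z": 2,"yaw": 0},{"x": 0,"y": 45,"z": 2,"yaw": 0},{"x": 0,"y": 70,"z": 2,"yaw": 0},{"x": 0,"y": 88,"z": 2,"yaw": 0},{"x": 0,"y": 96,"z": 2,"yaw": 0},{"x": 0,"y": 96,"z": 2,"yaw": 0}]}}

```text
time: 2.28
ee_pos: [0.4335, -0.0374, 0.0139]
ee_rot: [0.549, -0.548, -0.445, 0.446]
ft_force: [0.2, -0.1, 0.5]
opening: 0.426
```

```bash
python3 - <<'E'
from h import *
s,R=state()
need(-.131,.0,.012,R,s['ee_pos'])
c=camera_params('wrist');p,d=grab_frame('wrist');cv2.imwrite('pics/w2.png',p[...,::-1])
E
```

```text
t 2.2833 p [ 0.4335 -0.0374  0.0139] disp [-0.3084  0.0082] F [ 0.19 -0.13  0.53] op 0.426
tool axes x,y,z in world: [[0.205, 0.979, 0.0], [-0.002, 0.001, -1.0], [-0.979, 0.205, 0.002]] jaw angle rel disp y [deg] 0.17
shift tool mm [  -8.7    1.5 -177.4]
```

View pics/w2.png

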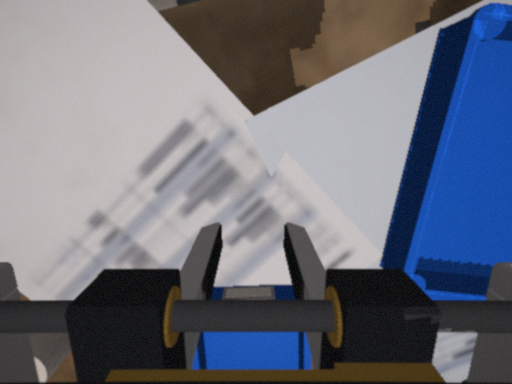

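Call:
{"name": "apply_moves", "arguments": {"rows": [{"x": 0,"y": 1,"z": -8,"yaw": 0},{"x": 0,"y": 1,"z": -18,"yaw": 0},{"x": 0,"y": 1,"z": -26,"yaw": 0},{"x": 0,"y": 1,"z": -32,"yaw": 0},{"x": 0,"y": 1,"z": -38,"yaw": 0},{"x": -1,"y": 1,"z": -44,"yaw": 0},{"x": -1,"y": 1,"z": -50,"yaw": 0},{"x": -2,"y": 1,"z": -56,"yaw": 0},{"x": -3,"y": 1,"z": -62,"yaw": 0},{"x": -3,"y": 1,"z": -68,"yaw": 0},{"x": -4,"y": 1,"z": -74,"yaw": 0},{"x": -5,"y": 1,"z": -80,"yaw": 0},{"x": -5,"y": 1,"z": -86,"yaw": 0},{"x": -6,"y": 1,"z": -92,"yaw": 0},{"x": -6,"y": 1,"z": -98,"yaw": 0},{"x": -7,"y": 1,"z": -104,"yaw": 0},{"x": -7,"y": 1,"z": -108,"yaw": 0},{"x": -8,"y": 1,"z": -111,"yaw": 0},{"x": -8,"y": 1,"z": -112,"yaw": 0}]}}

```text
time: 3.92
ee_pos: [0.5428, -0.0698, 0.0134]
ee_rot: [-0.549, 0.549, 0.445, -0.445]
ft_force: [-0.6, 0.8, 1.1]
opening: 0.423
```

```bash
python3 - <<'E'
from h import *
s,R=state()
need(-.131,.0,.012,R,s['ee_pos'])
a=[grab_frame(n)[0] for n in('top','scene')]
b=[cv2.resize(a[0][120:240,220:310,::-1],(450,600),interpolation=cv2.INTER_CUBIC),cv2.resize(a[1][150:270,190:260+0,::-1],(350,600),interpolation=cv2.INTER_CUBIC)]
b[1]=cv2.resize(a[1][150:270,215:335,::-1],(350,350));b[1]=cv2.copyMakeBorder(b[1],0,250,0,0,cv2.BORDER_CONSTANT)
cv2.imwrite('pics/p3.png',np.hstack(b))
E
```

```text
t 3.9167 p [ 0.5428 -0.0698  0.0134] disp [-0.1947 -0.0008] F [-0.57  0.83  1.1 ] op 0.423
tool axes x,y,z in world: [[0.207, 0.978, 0.0], [0.0, -0.0, -1.0], [-0.978, 0.207, -0.0]] jaw angle rel disp y [deg] 0.06
shift tool mm [  0.8   1.5 -63.7]
```

View pics/p3.png

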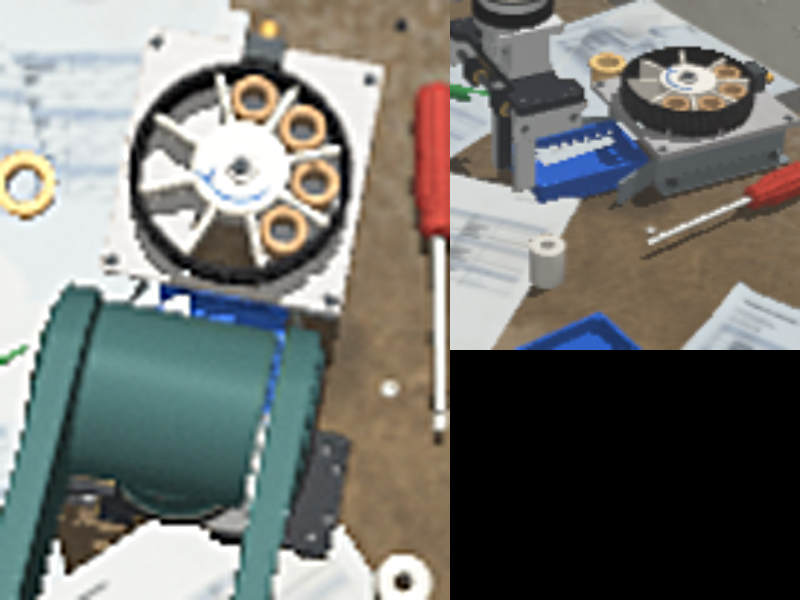

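Call:
{"name": "apply_moves", "arguments": {"rows": [{"x": 0,"y": 1,"z": -4,"yaw": 0},{"x": 0,"y": 1,"z": -9,"yaw": 0},{"x": 0,"y": 1,"z": -14,"yaw": 0},{"x": 0,"y": 1,"z": -19,"yaw": 0},{"x": 0,"y": 1,"z": -24,"yaw": 0},{"x": 0,"y": 1,"z": -29,"yaw": 0},{"x": 0,"y": 1,"z": -34,"yaw": 0},{"x": 0,"y": 1,"z": -39,"yaw": 0},{"x": 0,"y": 1,"z": -44,"yaw": 0},{"x": 0,"y": 1,"z": -48,"yaw": 0},{"x": 0,"y": 1,"z": -51,"yaw": 0},{"x": 0,"y": 1,"z": -54,"yaw": 0},{"x": 0,"y": 1,"z": -55,"yaw": 0},{"x": 0,"y": 1,"z": -56,"yaw": 0}]}}

```text
time: 5.18
ee_pos: [0.5971, -0.0811, 0.0124]
ee_rot: [0.549, -0.549, -0.445, 0.445]
ft_force: [-2.3, 1.4, 1.0]
opening: 0.423
```

Call:
{"name": "apply_moves", "arguments": {"rows": [{"x": 0,"y": 0,"z": -1,"yaw": 0},{"x": 0,"y": 0,"z": -2,"yaw": 0},{"x": 0,"y": 0,"z": -3,"yaw": 0},{"x": 0,"y": 0,"z": -4,"yaw": 0},{"x": 0,"y": 0,"z": -5,"yaw": 0},{"x": 0,"y": 0,"z": -5,"yaw": 0}]}}

```text
time: 5.68
ee_pos: [0.6024, -0.0824, 0.0125]
ee_rot: [-0.549, 0.549, 0.445, -0.445]
ft_force: [-0.7, 1.3, 0.5]
opening: 0.423
```

Call:
{"name": "apply_moves", "arguments": {"rows": [{"x": 0,"y": 0,"z": -1,"yaw": 0},{"x": 0,"y": 0,"z": -2,"yaw": 0},{"x": 0,"y": 0,"z": -3,"yaw": 0},{"x": 0,"y": 0,"z": -4,"yaw": 0},{"x": 0,"y": 0,"z": -4,"yaw": 0}]}}

```text
time: 6.1
ee_pos: [0.6058, -0.083, 0.0125]
ee_rot: [0.549, -0.549, -0.445, 0.445]
ft_force: [-2.5, 1.8, 1.5]
opening: 0.426
```

Call:
{"name": "apply_moves", "arguments": {"rows": [{"x": 0,"y": 0,"z": -1,"yaw": 0},{"x": 0,"y": 0,"z": -2,"yaw": 0},{"x": 0,"y": 0,"z": -2,"yaw": 0}]}}

```text
time: 6.35
ee_pos: [0.6059, -0.083, 0.0124]
ee_rot: [0.551, -0.548, -0.444, 0.446]
ft_force: [-7.3, 2.8, 4.8]
opening: 0.426
```

Call:
{"name": "apply_moves", "arguments": {"rows": [{"x": 0,"y": 0,"z": -1,"yaw": 0},{"x": 0,"y": 0,"z": -2,"yaw": 0},{"x": 0,"y": 0,"z": -2,"yaw": 0},{"x": 0,"y": 0,"z": -2,"yaw": 0}]}}

```text
time: 6.68
ee_pos: [0.6059, -0.0829, 0.0124]
ee_rot: [0.552, -0.547, -0.443, 0.447]
ft_force: [-11.1, 4.2, 7.8]
opening: 0.422
```

```bash
python3 - <<'E'
from h import *
s,R=state()
E
```

```text
t 6.6833 p [ 0.6059 -0.0829  0.0124] disp [-0.1303 -0.0005] F [-11.08   4.21   7.77] op 0.422
tool axes x,y,z in world: [[0.207, 0.978, -0.0], [-0.009, 0.002, -1.0], [-0.978, 0.207, 0.009]] jaw angle rel disp y [deg] 0.07
```

Call:
{"name": "apply_moves", "arguments": {"rows": [{"x": 0,"y": 0,"z": 6,"yaw": 0},{"x": 0,"y": 0,"z": 16,"yaw": 0},{"x": 0,"y": -5,"z": 24,"yaw": 0},{"x": 0,"y": -25,"z": 26,"yaw": 0},{"x": 0,"y": -50,"z": 26,"yaw": 0},{"x": 0,"y": -80,"z": 26,"yaw": 0},{"x": 0,"y": -100,"z": 26,"yaw": 0},{"x": 0,"y": -108,"z": 26,"yaw": 0},{"x": 0,"y": -108,"z": 26,"yaw": 0},{"x": 0,"y": -108,"z": 26,"yaw": 0}], "claw": 0}}

```text
time: 7.52
ee_pos: [0.5845, -0.0787, 0.1203]
ee_rot: [-0.549, 0.55, 0.445, -0.445]
ft_force: [1.0, -0.3, -1.3]
opening: 0.001
```

```bash
python3 - <<'E'
from h import *
s,R=state();print(s['joints'])
f=np.radians(-22)
need(-.090*np.cos(f),.090*np.sin(f),.065,R,s['ee_pos'])
E
```

```text
t 7.5167 p [ 0.5845 -0.0787  0.1203] disp [-0.1521 -0.0008] F [ 1.04 -0.3  -1.27] op 0.001
tool axes x,y,z in world: [[0.207, 0.978, -0.0], [0.001, -0.0, -1.0], [-0.978, 0.207, -0.001]] jaw angle rel disp y [deg] 0.06
[-2.29838112e-01  2.05360809e-01  1.40670169e+00 -1.05002498e-04
  1.52868199e+00 -1.59216204e+00]
shift tool mm [-33.   55.4 -68.6]
```

Call:
{"name": "apply_moves", "arguments": {"rows": [{"x": -10,"y": 0,"z": -6,"yaw": -5},{"x": -20,"y": 5,"z": -18,"yaw": -10},{"x": -28,"y": 15,"z": -30,"yaw": -15},{"x": -33,"y": 28,"z": -42,"yaw": -20},{"x": -33,"y": 40,"z": -54,"yaw": -22},{"x": -33,"y": 50,"z": -63,"yaw": -22},{"x": -33,"y": 55,"z": -68,"yaw": -22},{"x": -33,"y": 55,"z": -68,"yaw": -22}]}}

```text
time: 8.18
ee_pos: [0.6426, -0.1245, 0.061]
ee_rot: [0.456, -0.452, -0.541, 0.543]
ft_force: [-0.2, -0.8, -0.2]
opening: 0.005
```

```bash
python3 - <<'E'
from h import *
s,R=state()
d=s['ee_pos'][:2]-O;print('r',np.hypot(*d),'phi',np.degrees(np.arctan2(d@E2,-d@E1)))
p=grab_frame('top')[0];q=grab_frame('scene')[0];cv2.imwrite('pics/p4.png',np.hstack([cv2.resize(p[120:220,230:310,::-1],(400,500),interpolation=cv2.INTER_CUBIC),cv2.resize(q[150:250,255:335,::-1],(400,500),interpolation=cv2.INTER_CUBIC)]))
E
```

```text
t 8.1833 p [ 0.6426 -0.1245  0.061 ] disp [-0.0858 -0.0336] F [-0.24 -0.78 -0.18] op 0.005
tool axes x,y,z in world: [[-0.174, 0.985, 0.003], [-0.007, 0.002, -1.0], [-0.985, -0.175, 0.006]] jaw angle rel disp y [deg] 22.05
r 0.09217051457469586 phi -21.377438201199677
```

View pics/p4.png

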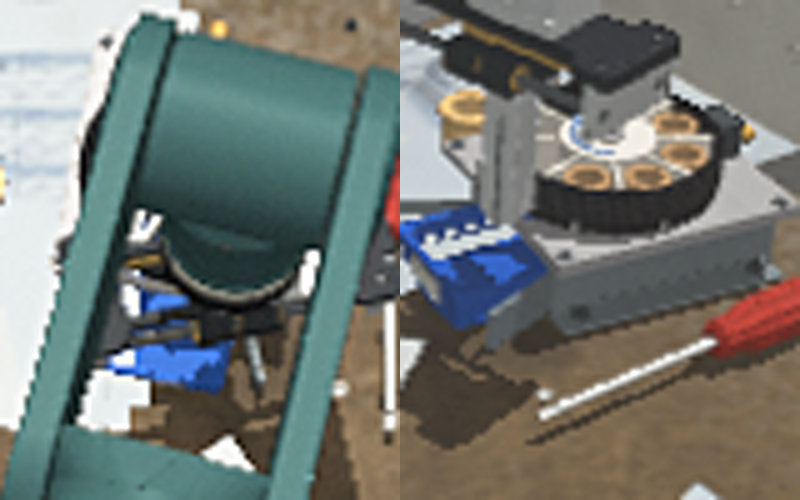

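Call:
{"name": "apply_moves", "arguments": {"rows": [{"x": 0,"y": -3,"z": -5,"yaw": 0},{"x": 0,"y": -3,"z": -9,"yaw": 0},{"x": 0,"y": -3,"z": -12,"yaw": 0},{"x": 0,"y": -3,"z": -14,"yaw": 0},{"x": 0,"y": -3,"z": -16,"yaw": 0},{"x": 0,"y": -3,"z": -18,"yaw": 0},{"x": 0,"y": -3,"z": -19,"yaw": 0},{"x": 0,"y": -3,"z": -20,"yaw": 0},{"x": 0,"y": -3,"z": -20,"yaw": 0}]}}

```text
time: 9.03
ee_pos: [0.6587, -0.1226, 0.0693]
ee_rot: [0.457, -0.452, -0.539, 0.545]
ft_force: [-13.5, -2.1, 9.1]
opening: 0.006
```

```bash
cat >> h.py <<'E'
def polar(s,R):
    d=s['ee_pos'][:2]-O;F=s['ft_force'];print('r',np.hypot(*d).round(4),'phi',np.degrees(np.arctan2(d@E2,-d@E1)).round(2),'F tool x,y,z',(R.T@F).round(2))
E
python3 - <<'E'
from h import *
s,R=state();polar(s,R)
E
```

```text
t 9.0333 p [ 0.6587 -0.1226  0.0693] disp [-0.0704 -0.0284] F [-13.52  -2.13   9.12] op 0.006
tool axes x,y,z in world: [[-0.174, 0.985, 0.0], [-0.012, -0.002, -1.0], [-0.985, -0.174, 0.012]] jaw angle rel disp y [deg] 22.02
r 0.0759 phi -21.94 F tool x,y,z [ 0.26 -8.96 13.8 ]
```

Call:
{"name": "apply_moves", "arguments": {"rows": [{"x": 1.5,"y": 0,"z": 0,"yaw": 1.2},{"x": 3.1,"y": 0,"z": -0.1,"yaw": 2.5},{"x": 4.7,"y": 0,"z": -0.2,"yaw": 3.7},{"x": 6.3,"y": 0,"z": -0.3,"yaw": 5},{"x": 7.9,"y": 0,"z": -0.4,"yaw": 6.2},{"x": 9.4,"y": 0,"z": -0.6,"yaw": 7.5},{"x": 11,"y": 0,"z": -0.8,"yaw": 8.7},{"x": 12.5,"y": 0,"z": -1.1,"yaw": 10},{"x": 14,"y": 0,"z": -1.4,"yaw": 11.2},{"x": 15.6,"y": 0,"z": -1.7,"yaw": 12.5}]}}

```text
time: 9.87
ee_pos: [0.6575, -0.1075, 0.0693]
ee_rot: [0.513, -0.509, -0.485, 0.492]
ft_force: [-13.2, -3.0, 9.2]
opening: 0.004
```

```bash
python3 - <<'E'
from h import *
s,R=state();polar(s,R)
q=grab_frame('scene')[0];cv2.imwrite('pics/p5.png',cv2.resize(q[150:250,255:335,::-1],(400,500),interpolation=cv2.INTER_CUBIC))
E
```

```text
t 9.8667 p [ 0.6575 -0.1075  0.0693] disp [-0.0748 -0.0138] F [-13.21  -3.01   9.22] op 0.004
tool axes x,y,z in world: [[0.045, 0.999, -0.003], [-0.012, -0.003, -1.0], [-0.999, 0.045, 0.012]] jaw angle rel disp y [deg] 9.44
r 0.076 phi -10.47 F tool x,y,z [-3.63 -9.05 13.17]
```

View pics/p5.png

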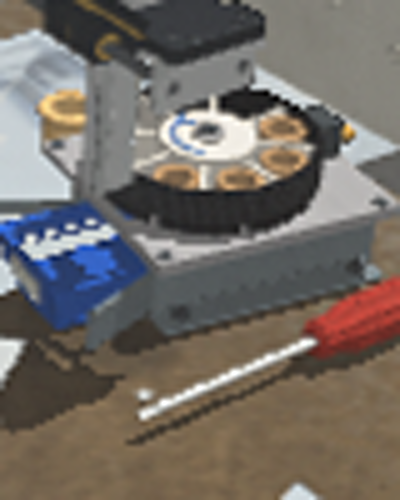

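Call:
{"name": "apply_moves", "arguments": {"rows": [{"x": 1.5,"y": 0,"z": 0,"yaw": 1.2},{"x": 3.1,"y": 0,"z": -0.1,"yaw": 2.5},{"x": 4.7,"y": 0,"z": -0.2,"yaw": 3.7},{"x": 6.3,"y": 0,"z": -0.3,"yaw": 5},{"x": 7.9,"y": 0,"z": -0.4,"yaw": 6.2},{"x": 9.4,"y": 0,"z": -0.6,"yaw": 7.5},{"x": 11,"y": 0,"z": -0.8,"yaw": 8.7},{"x": 12.5,"y": 0,"z": -1.1,"yaw": 10},{"x": 14,"y": 0,"z": -1.4,"yaw": 11.2},{"x": 15.6,"y": 0,"z": -1.7,"yaw": 12.5}]}}

```text
time: 10.75
ee_pos: [0.6602, -0.0888, 0.0693]
ee_rot: [0.564, -0.558, -0.428, 0.433]
ft_force: [-14.3, 3.6, 8.8]
opening: 0.005
```

```bash
python3 - <<'E'
from h import *
s,R=state();polar(s,R)
E
```

```text
t 10.75 p [ 0.6602 -0.0888  0.0693] disp [-0.076  0.005] F [-14.26   3.58   8.8 ] op 0.005
tool axes x,y,z in world: [[0.259, 0.966, -0.0], [-0.011, 0.003, -1.0], [-0.966, 0.259, 0.012]] jaw angle rel disp y [deg] -2.98
r 0.0762 phi 3.77 F tool x,y,z [-0.23 -8.63 14.81]
```

Call:
{"name": "apply_moves", "arguments": {"rows": [{"x": 1.5,"y": 0,"z": 0,"yaw": 1.2},{"x": 3.1,"y": 0,"z": -0.1,"yaw": 2.5},{"x": 4.7,"y": 0,"z": -0.2,"yaw": 3.7},{"x": 6.3,"y": 0,"z": -0.3,"yaw": 5},{"x": 7.9,"y": 0,"z": -0.4,"yaw": 6.2},{"x": 9.4,"y": 0,"z": -0.6,"yaw": 7.5},{"x": 11,"y": 0,"z": -0.8,"yaw": 8.7},{"x": 12.5,"y": 0,"z": -1.1,"yaw": 10}]}}

```text
time: 11.42
ee_pos: [0.6654, -0.075, 0.0693]
ee_rot: [0.6, -0.593, -0.379, 0.382]
ft_force: [-10.2, 5.9, 6.8]
opening: 0.006
```

```bash
python3 - <<'E'
from h import *
s,R=state();polar(s,R)
q=grab_frame('scene')[0];cv2.imwrite('pics/p6.png',cv2.resize(q[150:250,255:335,::-1],(400,500),interpolation=cv2.INTER_CUBIC))
E
```

```text
t 11.4167 p [ 0.6654 -0.075   0.0693] disp [-0.0738  0.0196] F [-10.21   5.86   6.84] op 0.006
tool axes x,y,z in world: [[0.421, 0.907, 0.001], [-0.009, 0.006, -1.0], [-0.907, 0.421, 0.011]] jaw angle rel disp y [deg] -12.92
r 0.0764 phi 14.9 F tool x,y,z [ 1.01 -6.71 11.8 ]
```

View pics/p6.png

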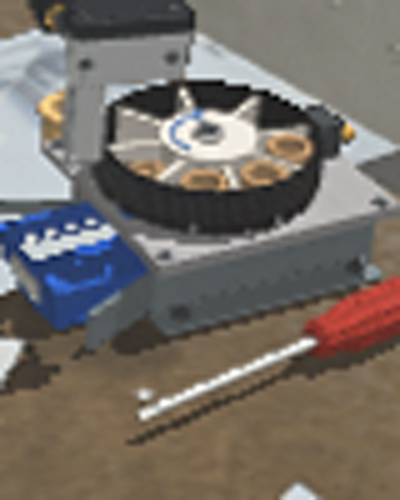

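Call:
{"name": "apply_moves", "arguments": {"rows": [{"x": 1.5,"y": 0,"z": 0,"yaw": 1.2},{"x": 3.1,"y": 0,"z": -0.1,"yaw": 2.5},{"x": 4.7,"y": 0,"z": -0.2,"yaw": 3.7},{"x": 6.3,"y": 0,"z": 0,"yaw": 5},{"x": 7,"y": 0,"z": 2,"yaw": 5},{"x": 7,"y": 0,"z": 5,"yaw": 5},{"x": 7,"y": 0,"z": 10,"yaw": 5},{"x": 7,"y": 0,"z": 18,"yaw": 5},{"x": 7,"y": 0,"z": 30,"yaw": 5},{"x": 7,"y": -20,"z": 50,"yaw": 5},{"x": 7,"y": -50,"z": 80,"yaw": 5},{"x": 7,"y": -85,"z": 110,"yaw": 5},{"x": 7,"y": -120,"z": 140,"yaw": 5},{"x": 7,"y": -140,"z": 170,"yaw": 5},{"x": 7,"y": -150,"z": 205,"yaw": 5},{"x": 7,"y": -150,"z": 230,"yaw": 5},{"x": 7,"y": -150,"z": 240,"yaw": 5},{"x": 7,"y": -150,"z": 240,"yaw": 5}]}}

```text
time: 12.97
ee_pos: [0.4534, 0.0298, 0.2191]
ee_rot: [-0.612, 0.612, 0.355, -0.354]
ft_force: [-0.4, -0.1, 0.6]
opening: 0.007
```

```bash
python3 - <<'E'
from h import *
s,R=state();print(s['joint_velocities'].round(3))
p=grab_frame('top')[0];q=grab_frame('scene')[0];cv2.imwrite('pics/p7.png',np.hstack([cv2.resize(p[120:220,230:310,::-1],(400,500),interpolation=cv2.INTER_CUBIC),cv2.resize(q[150:250,255:335,::-1],(400,500),interpolation=cv2.INTER_CUBIC)]))
E
```

```text
t 12.9667 p [0.4534 0.0298 0.2191] disp [-0.3029  0.078 ] F [-0.37 -0.07  0.56] op 0.007
tool axes x,y,z in world: [[0.498, 0.867, 0.001], [0.002, -0.0, -1.0], [-0.867, 0.498, -0.002]] jaw angle rel disp y [deg] -17.86
[-0.022  0.07  -0.03  -0.013 -0.034 -0.013]
```

View pics/p7.png

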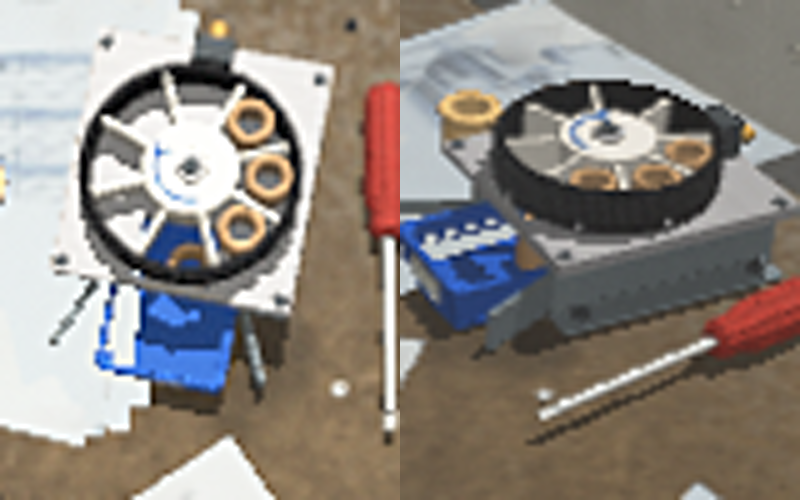

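```bash
python3 - <<'E'
from h import *
f=lambda q:(q-[230,120]+.4)*5
print('expected home near corners in crop',f(wuv('top',[dw(-.122,.041,.027),dw(-.122,-.041,.027)])).round(0).tolist())
a=np.load('top0.npz')['p'];p,d=grab_frame('top')
hsv=cv2.cvtColor(p,cv2.COLOR_RGB2HSV);m=cv2.inRange(hsv,(105,120,60),(125,255,255));W=depth_world('top',d)
k=(m>0)&(W[...,2]>.02)&(W[...,2]<.034);k[:,:225]=0;k[:,300:]=0;k[205:]=0;q=W[k][:,:2]-O;print('tray x min',np.percentile(q@E1,[0,2,5]),'y',np.percentile(q@E2,[1,99]))
# wheel turn from vane pattern (mod 45 deg) via polar unwrap at z=.081
def prof(im):
    t=np.radians(np.arange(0,360,.5));L=[]
    for r in(.036,.042,.05,.056):
        uv=wuv('top',np.c_[O[0]+r*np.cos(t),O[1]+r*np.sin(t),0*t+.081]).astype(np.float32)
        L.append(cv2.remap(im[...,2].astype(np.float32),uv[:,0],uv[:,1],cv2.INTER_LINEAR).ravel())
    return np.mean(L,0)
A,B=prof(a),prof(p);A-=A.mean();B-=B.mean()
c=[(A*np.roll(B,i)).sum() for i in range(720)];o=np.argsort(c)[::-1][:3];print('best clockwise shift deg',o/2,np.array(c)[o]/np.sqrt((A@A)*(B@B)))
w=[c[i] for i in range(60,121)];print('best in 30..60:',(60+np.argmax(w))/2)
b=np.abs(a.astype(int)-p).sum(2).astype(np.uint8)
E
```

```text
expected home near corners in crop [[90.0, 369.0], [219.0, 392.0]]
tray x min [-0.12014434 -0.11974011 -0.11941843] y [-0.04288982  0.03834511]
best clockwise shift deg [358.  358.5 357.5] [0.8984178 0.8931775 0.8913628]
best in 30..60: 43.5
```

```bash
python3 - <<'E'
from h import *
for n in('top','scene'):
    a=np.load(n+'0.npz')['p'];p=grab_frame(n)[0]
    t=np.radians(np.arange(0,360,.5));res=[]
    for im in(a,p):
        L=[]
        for r in(.036,.042,.048,.054):
            uv=wuv(n,np.c_[O[0]+r*np.cos(t),O[1]+r*np.sin(t),0*t+.081]).astype(np.float32)
            L.append(cv2.remap(im[...,2].astype(np.float32),uv[:,0],uv[:,1],cv2.INTER_LINEAR).ravel())
        v=np.mean(L,0)
        res.append([round(-np.degrees(np.angle((v[w]*np.exp(-8j*t[w])).sum()))/8,2) for w in (slice(0,720),slice(90,360),slice(360,630))])
    print(n,res)
E
```

```text
top [[np.float64(6.75), np.float64(2.69), np.float64(13.22)], [np.float64(8.03), np.float64(4.01), np.float64(13.38)]]
scene [[np.float64(9.16), np.float64(18.06), np.float64(7.3)], [np.float64(11.06), np.float64(20.63), np.float64(10.52)]]
```

```bash
python3 -c "
from plant import *
print(close_job())"
```

```text
the job is handed in; nothing more can be done
None
```

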